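# Roll the glazing bead of a glass spark screen home

### The arm

A 7-joint arm with a two-finger parallel gripper is mounted at the origin on the work surface. World frame = base frame: x ahead of the robot, y to its left, z up, the work surface at z = 0. Lengths are in m, angles in rad, forces in N, time in s.
With the tool pointing down it reaches from about 0.425 to 0.95 m from the base axis. Payload 4.7 kg.
Tool frame: the origin (TCP) lies midway between the tips of the shut fingers; the grasp point (between the pads) lies 19 mm behind it; z points along the fingers, y is the line along which they close (so a half turn about z gives the same grasp; the last joint's range is limited). The gripper opens to 87 mm and grips with 3 to 60 N. Pads are 19 mm wide; open, the fingers measure 117 mm over their backs; the gripper's body (75 mm by 190 mm) begins 51 mm behind the grasp point.
Start: joints at [1.261, 0.469, -0.049, 1.532, 0.024, 1.141, -0.082], TCP at [0.187, -0.649, 0.223] pointing down, gripper open.
Joint ranges: [-2.59, 2.59], [-0.33, 1.99], [-1.39, 1.29], [0.1, 2.45], [-1.04, 4.18], [0.21, 1.99], [-2.66, 2.66]. Speed limits (rad/s): [2.57, 2.57, 3.14, 3.14, 3.14, 3.14, 3.14].

### API

Orientations are given as a unit quaternion [w, x, y, z].
In Python, from cell import env gives the robot as it stands.
- The arm moves only by the tool servo_tool, never from a script. Its argument "series" is a list of rows, each a list of 6 numbers: the shift along the tool's x, y, z in mm, then the turn, a rotation vector about the tool's x, y, z in degrees. A call has 1 to 10 rows; each row shifts and turns the commanded pose from where the row before left it, along the tool's axes as they then stand; what a row does not reach is not made up. A row lasts 1/10 s, in which the tool goes at most 50 mm and 8.59 degrees, less where a joint would pass 70% of its speed; a pose out of reach is approached as far as the arm can. A call with a gripper value outside its range is refused whole. "gripper" is the opening in per cent of the stroke, from 0 (shut) to 100 (fully open), set as the call begins (left out, the last holds). The fingers move at their own pace and stop on an object; "force" is the grip in N (left out, the last holds). Time passes only in rows, so rows that do not move let the fingers close. It gives the time, the measured TCP pose, the force, the opening and the grip force at its end, in the units of the state.
- env.observe(): the state, without advancing time (a new reading comes with each control period).
- env.grab_frame(name): name is "side" or "top"; returns a dict with "color" (480x640x3 uint8, blue, green, red), "z_map" (480x640 float32, m along the optical axis (not along the pixel's ray), 0 where there is no reading), "fx", "fy", "cx", "cy" (pixels), "k1" (the pictures are not rectified: a ray, as slopes to the right and down, at radius r is drawn at 1 + k1 r^2 times it, then the intrinsics apply), "origin" and "attitude" of the camera in the world. Camera axes: x right, y up, looking along -z (the intrinsics and any distortion apply to the point x, -y, -z); pixel columns grow to the right and rows downward; lengths in m; the calibration is good to about 2 mm. A picture is of the moment at which its call begins.
- env.job_done(): hands the job in; it is judged then, once.
The state is a dict: "clock": time; "q": joint angles; "qd": joint speeds; "tau": joint torques, N m; "position": TCP position; "orientation": TCP orientation; "force": force on the tool from outside, world axes, zero at the start; "moment": the same for the moment, N m; "width": opening from 0.0 (shut) to 1.0 (fully open); "grip_force": force on a finger pad.
Only numpy, scipy, OpenCV 4.12 (cv2) and the standard library are available. Lean on these libraries where they do the work, as an engineer would, in place of code of your own. Each camera call takes 0.05 s, during which the arm holds its last target. There are 200 camera calls.

### The job

Take the palm roller from its wooden rest and roll it with firm pressure along the raised glazing bead on the near side of the glass spark screen, from one end to the other, until the whole bead is fully home. Press on the bead only with the roller, do not lean on the glass, and leave the things standing around the screen as they are. Then hang the roller back upright in its rest and let go.

Things in the scene. Friction and masses are not known exactly. Their poses are not given: they have to be found in the camera images.
- panel: glass spark screen in a dark metal frame, lying flat, held fast on a black rubber mat. Frame 220 mm (x) by 260 mm (y), rails 30 mm wide, rail tops 24 mm above the bench. Origin on the bench under its centre, z up. Inside each rail runs a glazing bead, an aluminium strip 14 mm wide. Three are home, tops 26 mm above the bench; the one on the near rail (-x side) stands 5 to 8 mm proud of that
- pane: the glass pane, 150 x 198 mm, its upper face 14 mm above the bench, 12 mm below the tops of the beads that are home. Fragile: at most 5 N may bear on it. Origin as the panel's
- bead_start (a point): on the proud bead's centre line, 26 mm above the bench (its top when home), over the middle of its length 1; the bead ends 12.5 mm further towards the panel's -y, is 200 mm long and runs along the panel's y
- bead_end (a point): same height and centre line, 175 mm further along the panel's y, over the middle of length 8; the bead ends 12.5 mm beyond
- roller: palm roller standing upright in its rest, 112 mm tall, about 0.35 kg (varies). Origin at the wheel's lowest point, midway along the axle; z up the handle, x along the axle, y the way it rolls. Rubber-tyred wheel 44 mm across, 30 mm wide, turning freely in a steel fork 40 mm wide; above it a steel crosshead 72 mm (x) by 30 mm (y), 50 to 60 mm above the origin
- handle (a point): centre of the roller's wooden handle, 86 mm above the roller's origin. Handle 28 mm (roller's x) by 36 mm (roller's y), from 60 to 112 mm above the origin. Gripped across its 28 mm with the fingertips just above the crosshead, the fingertips can bear down on the crosshead
- rest: the roller's open wooden box, fixed, 80 x 80 mm, 60 mm tall, to the left or right of the screen. Opening 52 mm (x) by 56 mm (y), floor 8 mm up. Origin under its centre. The roller hangs in it with the ends of its crosshead on the two x walls: its origin then 10 mm above the bench over the rest's origin, its x along the rest's x (either way round), with 6 mm play each way in x and y
- wheel (a joint): angle of the roller's wheel about its axle in rad, 0 at the start; 1 rad is 22 mm of rolling
- bead1 (a joint): how far the bead has gone down at its length 1 of 8 (each 25 mm, centre at panel x -73 mm, y -87.5 mm): 0 = 8 mm proud, 0.008 m = fully home. Each length is held by its own spring clip: about 6 N moves it down, it stays where it is left and does not spring back
- bead2 (a joint): how far the bead has gone down at its length 2 of 8 (each 25 mm, centre at panel x -73 mm, y -62.5 mm): 0 = 8 mm proud, 0.008 m = fully home. Each length is held by its own spring clip: about 6 N moves it down, it stays where it is left and does not spring back
- bead3 (a joint): how far the bead has gone down at its length 3 of 8 (each 25 mm, centre at panel x -73 mm, y -37.5 mm): 0 = 8 mm proud, 0.008 m = fully home. Each length is held by its own spring clip: about 6 N moves it down, it stays where it is left and does not spring back
- bead4 (a joint): how far the bead has gone down at its length 4 of 8 (each 25 mm, centre at panel x -73 mm, y -12.5 mm): 0 = 8 mm proud, 0.008 m = fully home. Each length is held by its own spring clip: about 6 N moves it down, it stays where it is left and does not spring back
- bead5 (a joint): how far the bead has gone down at its length 5 of 8 (each 25 mm, centre at panel x -73 mm, y +12.5 mm): 0 = 8 mm proud, 0.008 m = fully home. Each length is held by its own spring clip: about 6 N moves it down, it stays where it is left and does not spring back
- bead6 (a joint): how far the bead has gone down at its length 6 of 8 (each 25 mm, centre at panel x -73 mm, y +37.5 mm): 0 = 8 mm proud, 0.008 m = fully home. Each length is held by its own spring clip: about 6 N moves it down, it stays where it is left and does not spring back
- bead7 (a joint): how far the bead has gone down at its length 7 of 8 (each 25 mm, centre at panel x -73 mm, y +62.5 mm): 0 = 8 mm proud, 0.008 m = fully home. Each length is held by its own spring clip: about 6 N moves it down, it stays where it is left and does not spring back
- bead8 (a joint): how far the bead has gone down at its length 8 of 8 (each 25 mm, centre at panel x -73 mm, y +87.5 mm): 0 = 8 mm proud, 0.008 m = fully home. Each length is held by its own spring clip: about 6 N moves it down, it stays where it is left and does not spring back
- caddy: bystander: wooden caddy 85 x 150 x 35 mm holding three lidded glass jars, 68 mm tall in all; it stands on the opposite side of the screen from the roller's rest (which side is which changes); origin at the centre of its underside
- tumbler: bystander: glass tumbler, 72 mm across, 95 mm tall; origin at the centre of its underside
- jar: bystander: amber glass jar, 72 mm across, 100 mm tall; origin at the centre of its underside
There are look-alikes about, which are no part of the job. What is shaped like the roller but green is not meant.

How it is judged:
On the way, in this order (a step that is already met when the one before it is completed fails the run):
1. the roller is lifted clear of its rest (z of roller in the frame of rest above 0.065 m), for 0.1 s.
2. the roller, bearing on the screen's bead, has been rolled along it: the wheel has turned at least 4 rad (88 mm) from where it began ((value of joint wheel above 4 rad or value of joint wheel below -4 rad) and contact force between roller and panel above 3 N).
At the end, for the whole second after the job is handed in: All eight lengths of the bead are within 1.5 mm of fully home, and the roller hangs at rest, upright within 0.12 rad, in its wooden rest (origin within 12 mm of the rest's centre each way and within 6 mm of its height when hung), let go (value of joint each of bead1, bead2, bead3, bead4, bead5, bead6, bead7, bead8 above 0.0065 m and x of roller in the frame of rest between -0.012 and 0.012 m and y of roller in the frame of rest between -0.012 and 0.012 m and z of roller in the frame of rest between 0.004 and 0.016 m and angle between roller's own z axis and vertical below 0.12 rad and linear speed of roller below 0.02 m/s); the robot touches nothing.
It fails at once if the glass was leaned on (more than 5 N) (contact force between pane and anything else above 5 N).
It fails at once if the gripper or arm, not the roller, pressed on the bead or the screen (more than 5 N) (contact force between any of the fingers, the arm and panel above 5 N).
It fails at once if the caddy, the tumbler or the jar was shifted by more than 30 mm (distance of any of caddy, tumbler, jar from where it was at the start of the episode above 0.03 m).
It also fails if it takes over 67 s, if anything falls off the work surface, if the arm or the gripper's body presses on something with over 40 N, if the wrist force passes 120 N, or if a joint passes its speed limit or range.

## Working session

There is one attempt and no reset: what is moved stays moved. The work goes in short steps, Python scripts to look and compute and a tool call to move; the robot and the scene stay as the last step left them, time stands still between calls to the robot, and variables do not carry over. Pictures are saved under pics/ and viewed, at most 10 in all, crops included, and the job is handed in when it is done.

Besides the shell and the picture viewer there is one more tool, called after ">>>" in YAML: its name, and indented under it one key for each argument. servo_tool: Moves the arm, as the interface text tells. Its arguments: {"type":"object","properties":{"series":{"type":"array"},"gripper":{"type":"number"},"force":{"type":"number"}},"required":["series"]}

```bash
mkdir -p pics; cat > h.py <<'E'
import numpy as np, cv2
from scipy.spatial.transform import Rotation as R
from cell import env
def rot(q): return R.from_quat([q[1],q[2],q[3],q[0]])
def cloud(f):
    z=f["z_map"]; v,u=np.mgrid[0:480,0:640].astype(np.float32)
    K=np.array([[f["fx"],0,f["cx"]],[0,f["fy"],f["cy"]],[0,0,1]])
    p=cv2.undistortPoints(np.stack([u.ravel(),v.ravel()],1)[:,None],K,np.array([f["k1"],0,0,0.])).reshape(480,640,2)
    P=np.stack([p[...,0]*z,-p[...,1]*z,-z],-1)
    A=np.array(f["attitude"]); A=A if A.shape==(3,3) else rot(A).as_matrix()
    W=P@A.T+np.array(f["origin"]); W[z<=0]=np.nan
    return W
E
python3 - <<'E'
from h import *
s=env.observe(); print({k:np.round(v,3) for k,v in s.items()})
for n in("top","side"):
    f=env.grab_frame(n); cv2.imwrite(f"pics/{n}0.png",f["color"]); np.save(f"{n}0.npy",cloud(f))
    print(n,f["origin"],f["attitude"],f["fx"],f["k1"])
E
```

```text
{'clock': np.float64(0.0), 'q': array([ 1.261,  0.469, -0.049,  1.534,  0.024,  1.141, -0.082]), 'qd': array([ 0.001,  0.003,  0.001,  0.   , -0.   , -0.002, -0.001]), 'tau': array([ 1.0000e-03, -5.0797e+01, -8.0000e-02, -2.3615e+01, -6.1000e-02,
        3.8000e-02,  0.0000e+00]), 'position': array([ 0.187, -0.648,  0.222]), 'orientation': array([-0.001,  0.99 ,  0.14 , -0.   ]), 'force': array([-0.539,  1.609,  0.273]), 'moment': array([ 0.083, -0.015, -0.015]), 'grip_force': np.float64(0.0), 'width': np.float64(1.0)}
top [0.48931827 0.05228837 1.17337297] [-0.69755351 -0.02305967  0.00803354  0.71611648] 506.527807050868 -0.061632239061599495
side [0.2879533  0.91350211 0.98078812] [-0.1351179  -0.05828809  0.37761501  0.91419503] 483.9656891044309 -0.020779668100660037
```

View pics/top0.png

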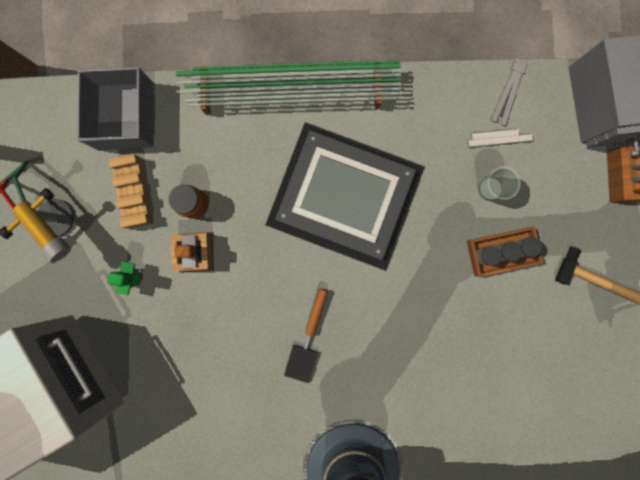

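View pics/side0.png

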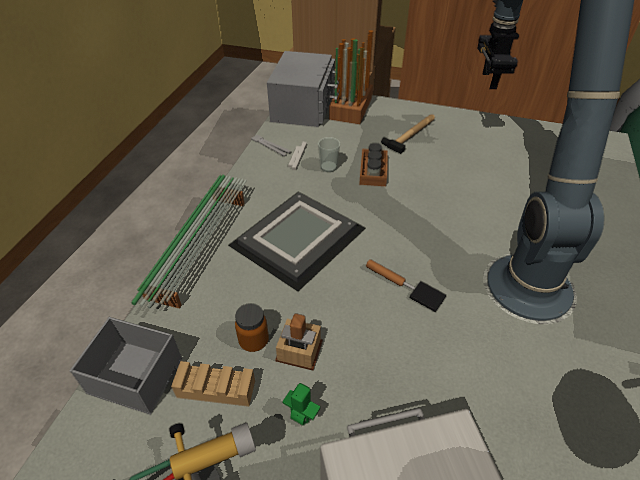

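The top view shows the panel centred near (347,195) with its near rail running from (267,225) to (387,268). The roller is in its rest at (192,252), with the jar beside it at (188,200) and the green look-alike at (125,278). The caddy is at (506,252). Next I'll measure these.

```bash
cat > m.py <<'E'
from h import *
def box(W,c,r,z0,z1):
    P=W.reshape(-1,3); m=(np.hypot(P[:,0]-c[0],P[:,1]-c[1])<r)&(P[:,2]>z0)&(P[:,2]<z1); return P[m]
def rect(P): return cv2.minAreaRect(P[:,:2].astype(np.float32)*1000)
E
python3 - <<'E'
from m import *
for n in("top","side"):
    W=np.load(n+"0.npy"); pc=W[195,347] if n=="top" else W[230,297]; rc=W[252,192] if n=="top" else W[325,297]
    print(n,"px",pc,rc)
    if n=="top": p0,r0=pc,rc
    print("bench z",np.nanmedian(W[340:350,240:260,2]) if n=="top" else np.nanmedian(W[200:210,400:420,2]))
    print("frame",rect(box(W,p0,.19,.018,.05)))
    print("handle",rect(box(W,r0,.06,.095,.14)),np.median(box(W,r0,.06,.095,.14),0),box(W,r0,.06,.095,.14)[:,2].max())
    for a,b in((.064,.085),(.05,.064)):
        P=box(W,r0,.058,a,b); print(a,b,rect(P),len(P))
W=np.load("top0.npy")
for nm,(u,v) in dict(jar=(188,200),caddy=(506,252),tumb=(500,184)).items(): print(nm,W[v,u])
np.set_printoptions(precision=3,suppress=True)
f=cv2.imread("pics/top0.png"); cv2.imwrite("pics/crop.png",np.hstack([cv2.resize(f[215:290,150:230],(400,375),interpolation=2)[:375,:400],cv2.resize(f[200:275,260:340],(400,375),interpolation=2)]))
E
```

```text
top px [ 0.63154641 -0.00364576  0.01321118] [0.5081897  0.33363642 0.10366194]
bench z -0.00027068313037692526
frame ((632.529052734375, 0.676483154296875), (260.67401123046875, 221.4345703125), 67.72721862792969)
handle ((510.59686279296875, 350.5614013671875), (36.23679733276367, 25.47378921508789), 89.0186996459961) [0.51027993 0.34837125 0.1202896 ] 0.12548262658393017
0.064 0.085 ((509.65283203125, 353.6429748535156), (75.13030242919922, 75.21573638916016), 5.150424003601074) 306
0.05 0.064 ((509.9150390625, 351.94537353515625), (80.29955291748047, 79.1202163696289), 1.6104085445404053) 483
side px [ 0.63339738 -0.00842206  0.01535484] [0.50419051 0.36397816 0.1200318 ]
bench z 0.0005794460262273371
frame ((629.1547241210938, 0.975616455078125), (265.22607421875, 226.00071716308594), 67.49691772460938)
handle ((507.3150329589844, 352.95745849609375), (28.124589920043945, 36.05105972290039), 3.605684280395508) [0.5052476  0.35847204 0.1192585 ] 0.12560741699456757
0.064 0.085 ((510.53399658203125, 355.1758728027344), (49.817909240722656, 79.64080810546875), 77.81025695800781) 298
0.05 0.064 ((506.9600830078125, 351.1322937011719), (80.48450469970703, 80.71612548828125), 0.8766573667526245) 401
jar [0.62013019 0.34165971 0.1000154 ]
caddy [ 0.49071705 -0.34387705  0.0702601 ]
tumb [ 0.64894325 -0.36037536  0.00450933]
```

View pics/crop.png

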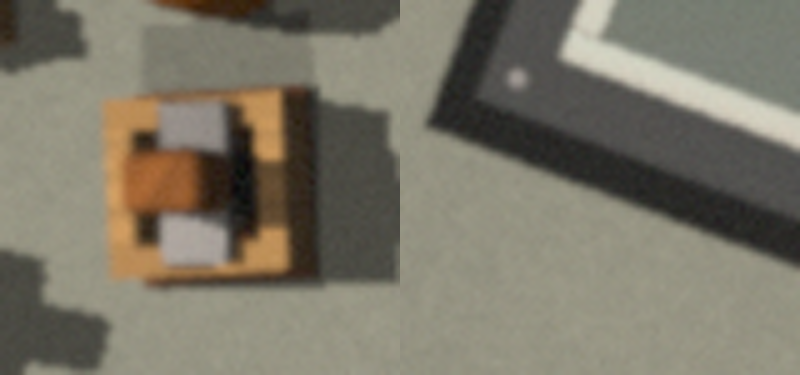

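The crop shows the crosshead's long axis along world x, so the fingers close along world x. Next I'll refine the bead fit.

```bash
python3 - <<'E'
from m import *
np.set_printoptions(precision=4,suppress=True)
c0=np.array([.632,.0007])
for n in("top","side"):
    W=np.load(n+"0.npy"); im=cv2.imread(f"pics/{n}0.png").astype(int)
    m=(im.min(2)>140)&(np.hypot(W[...,0]-c0[0],W[...,1]-c0[1])<.16)&(W[...,2]>.018)&(W[...,2]<.05)
    P=W[m]; r=rect(P); print(n,m.sum(),r)
    a=np.radians(r[2] if r[1][0]>r[1][1] else r[2]+90)
    ey=np.array([np.cos(a),np.sin(a)]); ex=np.array([ey[1],-ey[0]])
    q=P[:,:2]-c0; X=q@ex; Y=q@ey
    k=(X<-.064)&(X>-.082)
    for y in np.arange(-.0875,.1,.025):
        j=k&(abs(Y-y)<.012); print(round(y,4),j.sum(),np.median(P[j,2]),X[j].mean().round(4),end=' | ')
    kk=k&(abs(Y)<.08); pf=np.polyfit(Y[kk],X[kk],1); print("\nslope",pf)
    k2=(X>.064)&(X<.082)&(abs(Y)<.08); print("far bead z",np.median(P[k2,2]),"slope",np.polyfit(Y[k2],X[k2],1))
E
```

```text
top 1780 ((625.6908569335938, 3.9510040283203125), (230.59854125976562, 175.05963134765625), 67.65524291992188)
-0.0875 68 0.03112397172869552 -0.0722 | -0.0625 65 0.03168151572730338 -0.073 | -0.0375 66 0.032203898035002565 -0.073 | -0.0125 67 0.03287086330385325 -0.0729 | 0.0125 66 0.03329565689433811 -0.073 | 0.0375 67 0.03261834406950759 -0.073 | 0.0625 65 0.03219906650544524 -0.0731 | 0.0875 70 0.030776740219620846 -0.0725 | 
slope [-0.0015 -0.073 ]
far bead z 0.025319445805622065 slope [0.0011 0.0731]
side 710 ((630.2337036132812, 1.5203475952148438), (203.13729858398438, 163.26840209960938), 67.48649597167969)
-0.0875 26 0.03122731125575906 -0.0738 | -0.0625 24 0.0325799613646886 -0.0763 | -0.0375 25 0.033902129186312635 -0.0758 | -0.0125 25 0.03369373902164752 -0.0765 | 0.0125 26 0.034140879646726685 -0.0763 | 0.0375 29 0.03246453182915099 -0.0764 | 0.0625 30 0.03331074659775268 -0.0763 | 0.0875 26 0.03134902871090506 -0.0751 | 
slope [-0.0035 -0.0762]
far bead z 0.026486349503378026 slope [-0.0025  0.0698]
```

```bash
cat >> h.py <<'E'
def plan(wps):
    """wps: (x,y,z,yaw of tool y deg, rows); prints rows in tool axes, tool kept vertical"""
    s=env.observe(); p=s["position"]; o=rot(s["orientation"])
    print("at",p.round(4),"t",s["clock"],"F",s["force"].round(1),"w",round(s["width"],3),"grip",round(s["grip_force"],1))
    for x,y,z,a,n in wps:
        c,d=np.cos(np.radians(a)),np.sin(np.radians(a))
        T=R.from_matrix(np.array([[d,c,0],[-c,d,0],[0,0,-1]]))  # y=(c,d,0), x=y cross z
        w=(o.inv()*T).as_rotvec(degrees=True)
        q=o; st=(np.array([x,y,z])-p)*1000/n; w/=n; dr=R.from_rotvec(w,degrees=True)
        print("to",x,y,z)
        for i in range(n):
            print(" ",np.r_[q.inv().apply(st).round(1),w.round(2)].tolist()); q=q*dr
        p=np.array([x,y,z]); o=T
E
python3 -c "
from h import *
plan([(.48,-.25,.22,-25,10),(.509,.352,.2,2,13)])"
```

```text
at [ 0.1869 -0.648   0.2216] t 0.1 F [-0.7  0.5 -0.3] w 0.997 grip 0.0Traceback (most recent call last):
  File "<string>", line 3, in <module>
    plan([(.48,-.25,.22,-25,10),(.509,.352,.2,2,13)])
    ~~~~^^^^^^^^^^^^^^^^^^^^^^^^^^^^^^^^^^^^^^^^^^^^^
  File "h.py", line 19, in plan
    T=R.from_matrix(np.array([[d,c,0],[-c,d,0],[0,0,-1]]))  # y=(c,d,0), x=y cross z
  File "scipy/spatial/transform/_rotation.pyx", line 1143, in scipy.spatial.transform._rotation.Rotation.from_matrix
ValueError: Non-positive determinant (left-handed or null coordinate frame) in rotation matrix 0: [[-0.42261826  0.90630779  0.        ]
 [-0.90630779 -0.42261826  0.        ]
 [ 0.          0.         -1.        ]].
```

```bash
sed -i 's/\[\[d,c,0\],\[-c,d,0\],/[[-d,c,0],[c,d,0],/' h.py
python3 -c "
from h import *
plan([(.48,-.25,.22,-25,10),(.509,.352,.2,2,13)])"
```

```text
at [ 0.1869 -0.648   0.2216] t 0.1 F [-0.7  0.5 -0.3] w 0.997 grip 0.0
to 0.48 -0.25 0.22
  [39.2, -30.1, 0.2, -0.01, -0.0, -4.89]
  [41.6, -26.7, 0.2, -0.01, -0.0, -4.89]
  [43.7, -23.0, 0.2, -0.01, -0.0, -4.89]
  [45.5, -19.2, 0.2, -0.01, -0.0, -4.89]
  [47.0, -15.3, 0.2, -0.01, -0.0, -4.89]
  [48.1, -11.2, 0.2, -0.01, -0.0, -4.89]
  [48.9, -7.1, 0.2, -0.01, -0.0, -4.89]
  [49.3, -2.9, 0.2, -0.01, -0.0, -4.89]
  [49.4, 1.4, 0.2, -0.01, -0.0, -4.89]
  [49.1, 5.6, 0.2, -0.01, -0.0, -4.89]
to 0.509 0.352 0.2
  [42.9, -17.5, 1.5, 0.0, 0.0, -2.08]
  [43.5, -16.0, 1.5, 0.0, 0.0, -2.08]
  [44.1, -14.4, 1.5, 0.0, 0.0, -2.08]
  [44.6, -12.8, 1.5, 0.0, 0.0, -2.08]
  [45.0, -11.2, 1.5, 0.0, 0.0, -2.08]
  [45.4, -9.5, 1.5, 0.0, 0.0, -2.08]
  [45.7, -7.9, 1.5, 0.0, 0.0, -2.08]
  [45.9, -6.2, 1.5, 0.0, 0.0, -2.08]
  [46.1, -4.5, 1.5, 0.0, 0.0, -2.08]
  [46.3, -2.9, 1.5, 0.0, 0.0, -2.08]
  [46.3, -1.2, 1.5, 0.0, 0.0, -2.08]
  [46.4, 0.5, 1.5, 0.0, 0.0, -2.08]
  [46.3, 2.2, 1.5, 0.0, 0.0, -2.08]
```

>>> servo_tool:
  series:
    - [39,-30,0,0,0,-4.9]
    - [42,-27,0,0,0,-4.9]
    - [44,-23,0,0,0,-4.9]
    - [45,-19,0,0,0,-4.9]
    - [47,-15,0,0,0,-4.9]
    - [48,-11,0,0,0,-4.9]
    - [49,-7,0,0,0,-4.9]
    - [49,-3,0,0,0,-4.9]
    - [49,1,0,0,0,-4.9]
    - [49,6,0,0,0,-4.9]
  gripper: 65

```text
clock: 1.1
position: [0.48, -0.2498, 0.2224]
orientation: [0.0, 0.842, 0.539, -0.0]
force: [0.8, 0.1, -0.4]
width: 0.654
grip_force: 0.0
```

>>> servo_tool:
  series:
    - [43,-18,1,0,0,-2.1]
    - [44,-16,1,0,0,-2.1]
    - [44,-14,1,0,0,-2.1]
    - [45,-13,1,0,0,-2.1]
    - [45,-11,1,0,0,-2.1]
    - [45,-10,1,0,0,-2.1]
    - [46,-8,1,0,0,-2.1]
    - [46,-6,1,0,0,-2.1]
    - [46,-5,1,0,0,-2.1]
    - [46,-3,1,0,0,-2.1]

```text
clock: 2.1
position: [0.4992, 0.2139, 0.2122]
orientation: [0.0, 0.73, 0.683, -0.0]
force: [-0.3, 0.9, -1.1]
width: 0.647
grip_force: 0.0
```

```bash
python3 -c "
from h import *
plan([(.509,.352,.15,2,4),(.509,.352,.0725,2,3)])"
```

```text
at [0.4992 0.2139 0.2122] t 2.1 F [-0.3  0.9 -1.1] w 0.647 grip 0.0
to 0.509 0.352 0.15
  [34.6, 0.1, 15.5, -0.0, 0.01, -1.46]
  [34.6, 1.0, 15.5, -0.0, 0.01, -1.46]
  [34.6, 1.9, 15.5, -0.0, 0.01, -1.46]
  [34.5, 2.8, 15.6, -0.0, 0.01, -1.46]
to 0.509 0.352 0.0725
  [0.0, 0.0, 25.8, 0.0, 0.0, 0.0]
  [0.0, 0.0, 25.8, 0.0, 0.0, 0.0]
  [0.0, 0.0, 25.8, 0.0, 0.0, 0.0]
```

>>> servo_tool:
  series:
    - [34.5,0,15.5,0,0,-1.5]
    - [34.5,1,15.5,0,0,-1.5]
    - [34.5,2,15.5,0,0,-1.5]
    - [34.5,3,15.5,0,0,-1.5]
    - [0,0,25,0,0,0]
    - [0,0,25,0,0,0]
    - [0,0,20,0,0,0]
    - [0,0,7,0,0,0]
    - [0,0,0,0,0,0]
    - [0,0,0,0,0,0]

```text
clock: 3.1
position: [0.51, 0.3507, 0.0744]
orientation: [0.0, 0.694, 0.72, 0.001]
force: [-0.0, -0.5, 0.8]
width: 0.65
grip_force: 0.0
```

```bash
python3 -c "
from h import *
plan([])
f=env.grab_frame('side'); cv2.imwrite('pics/g.png',cv2.resize(f['color'][260:390,200:380],(720,520)))"
```

```text
at [0.51   0.3507 0.0744] t 3.1 F [-0.  -0.5  0.8] w 0.65 grip 0.0
```

View pics/g.png

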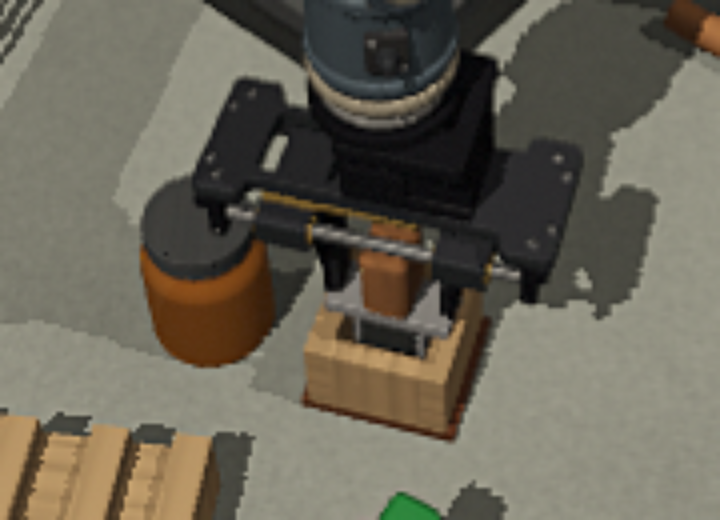

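The fingers straddle the handle just above the crosshead, and the jar is clear. I'll go down 2 mm and close.

>>> servo_tool:
  series:
    - [0,0,2,0,0,0]
    - [0,0,0,0,0,0]

```text
clock: 3.35
position: [0.5098, 0.3503, 0.0721]
orientation: [0.0, 0.694, 0.72, 0.0]
force: [-0.0, -0.4, -0.6]
width: 0.65
grip_force: 0.0
```

>>> servo_tool:
  series:
    - [0,0,0,0,0,0]
    - [0,0,0,0,0,0]
    - [0,0,0,0,0,0]
    - [0,0,0,0,0,0]
    - [0,0,0,0,0,0]
    - [0,0,0,0,0,0]
    - [0,0,0,0,0,0]
    - [0,0,0,0,0,0]
  gripper: 10
  force: 50

```text
clock: 4.15
position: [0.5098, 0.3503, 0.0716]
orientation: [0.0, 0.694, 0.72, 0.0]
force: [1.1, 0.1, 0.0]
width: 0.324
grip_force: 49.8
```

```bash
python3 -c "
from h import *
plan([])"
```

```text
at [0.5098 0.3503 0.0716] t 4.15 F [1.1 0.1 0. ] w 0.324 grip 49.8
```

```bash
python3 -c "
from h import *
plan([(.5098,.3503,.1616,2.1,4),(.5973,.1097,.14,-22.4,8)])"
```

```text
at [0.5098 0.3503 0.0716] t 4.15 F [1.1 0.1 0. ] w 0.324 grip 49.8
to 0.5098 0.3503 0.1616
  [0.0, 0.0, -22.5, 0.01, -0.0, -0.0]
  [0.0, 0.0, -22.5, 0.01, -0.0, -0.0]
  [0.0, 0.0, -22.5, 0.01, -0.0, -0.0]
  [0.0, 0.0, -22.5, 0.01, -0.0, -0.0]
to 0.5973 0.1097 0.14
  [-30.5, 9.8, 2.7, 0.0, 0.0, 3.06]
  [-29.9, 11.4, 2.7, 0.0, 0.0, 3.06]
  [-29.2, 13.0, 2.7, 0.0, 0.0, 3.06]
  [-28.5, 14.6, 2.7, 0.0, 0.0, 3.06]
  [-27.7, 16.1, 2.7, 0.0, 0.0, 3.06]
  [-26.8, 17.5, 2.7, 0.0, 0.0, 3.06]
  [-25.8, 18.9, 2.7, 0.0, 0.0, 3.06]
  [-24.8, 20.3, 2.7, 0.0, 0.0, 3.06]
```

>>> servo_tool:
  series:
    - [0,0,-20,0,0,0]
    - [0,0,-25,0,0,0]
    - [0,0,-25,0,0,0]
    - [0,0,-20,0,0,0]
    - [0,0,0,0,0,0]
    - [0,0,0,0,0,0]

```text
clock: 4.75
position: [0.5089, 0.3495, 0.1605]
orientation: [0.0, 0.694, 0.72, -0.001]
force: [0.2, -0.1, -3.4]
width: 0.317
grip_force: 49.8
```

Lifted; the −3.4 N reading matches 0.35 kg. Next I'll move over the bead's end.

>>> servo_tool:
  series:
    - [-30.5,10,2.5,0,0,3.05]
    - [-30,11.5,2.5,0,0,3.05]
    - [-29,13,2.5,0,0,3.05]
    - [-28.5,14.5,2.5,0,0,3.05]
    - [-27.5,16,2.5,0,0,3.05]
    - [-27,17.5,2.5,0,0,3.05]
    - [-26,19,2.5,0,0,3.05]
    - [-25,20.5,2.5,0,0,3.05]
    - [0,0,10,0,0,0]
    - [0,0,0,0,0,0]

```text
clock: 5.75
position: [0.5953, 0.1073, 0.1281]
orientation: [-0.001, 0.831, 0.556, -0.003]
force: [-1.0, 0.6, -3.6]
width: 0.319
grip_force: 49.8
```

```bash
python3 -c "
from h import *
plan([(.5973,.1097,.1,-22.4,3)])
f=env.grab_frame('side'); cv2.imwrite('pics/b.png',cv2.resize(f['color'][180:300,220:380],(800,600)))"
```

```text
at [0.5953 0.1073 0.1281] t 5.75 F [-1.   0.6 -3.6] w 0.319 grip 49.8
to 0.5973 0.1097 0.1
  [1.0, 0.4, 9.4, -0.1, 0.07, -0.01]
  [1.0, 0.3, 9.4, -0.1, 0.07, -0.01]
  [1.0, 0.3, 9.4, -0.1, 0.07, -0.01]
```

View pics/b.png

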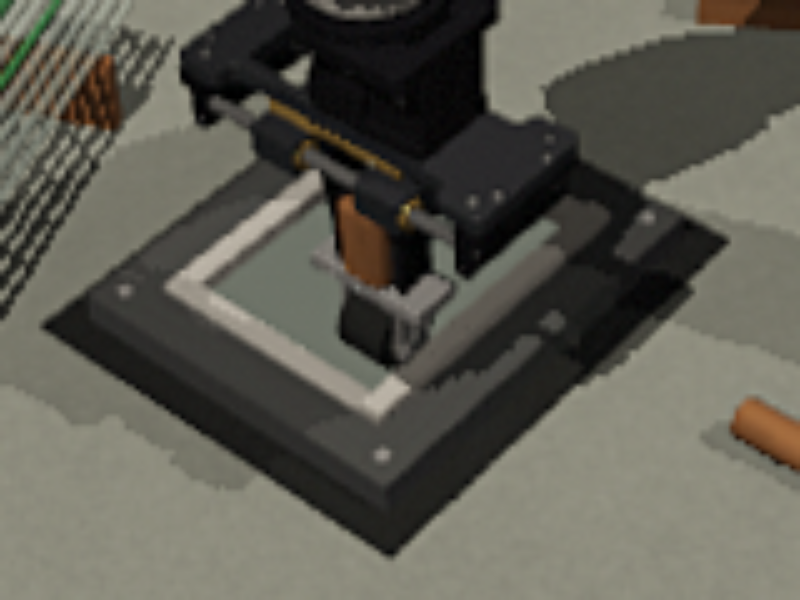

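The wheel hangs over the near-left end of the near bead (bead corner at (380,405)), with its axle across the bead. Now I'll lower it.

>>> servo_tool:
  series:
    - [1.5,0.5,14,-0.3,0.2,0]
    - [1.5,0.5,14,0,0,0]
    - [0,0,4,0,0,0]
    - [0,0,3,0,0,0]
    - [0,0,2,0,0,0]
    - [0,0,2,0,0,0]
    - [0,0,2,0,0,0]
    - [0,0,0,0,0,0]

```text
clock: 6.6
position: [0.6001, 0.1123, 0.0914]
orientation: [0.001, 0.83, 0.557, 0.004]
force: [-1.7, 0.8, 1.7]
width: 0.321
grip_force: 49.8
```

>>> servo_tool:
  series:
    - [-1,-1,1.5,0,0,0]
    - [-1,-1,1.5,0,0,0]
    - [0,0,1.5,0,0,0]
    - [0,0,0,0,0,0]

```text
clock: 7.0
position: [0.5992, 0.1113, 0.0874]
orientation: [0.002, 0.831, 0.557, 0.005]
force: [1.8, -0.0, 4.9]
width: 0.319
grip_force: 49.8
```

>>> servo_tool:
  series:
    - [0,0,1,0,0,0]
    - [0,0,1,0,0,0]
    - [0,0,1,0,0,0]
    - [0,0,0,0,0,0]

```text
clock: 7.4
position: [0.5998, 0.1125, 0.0872]
orientation: [0.002, 0.831, 0.557, 0.006]
force: [-2.5, 0.4, 19.8]
width: 0.321
grip_force: 49.8
```

The bead is home here, with about 23 N bearing. I'll roll towards −y.

>>> servo_tool:
  series:
    - [-3,0,0,0.3,-0.2,0]
    - [-6,0,0,0,0,0]
    - [-6,0,0,0,0,0]
    - [-6,0,0,0,0,0]
    - [-6,0,0,0,0,0]
    - [-6,0,0,0,0,0]
    - [-6,0,0,0,0,0]
    - [-6,0,0,0,0,0]
    - [-6,0,0,0,0,0]
    - [0,0,0,0,0,0]

```text
clock: 8.4
position: [0.5805, 0.0655, 0.0871]
orientation: [0.001, 0.831, 0.557, 0.004]
force: [-2.2, 2.2, 19.8]
width: 0.317
grip_force: 49.8
```

```bash
cat > b.py <<'E'
from h import *
s=env.observe(); p=s["position"][:2]-np.array([.6315,.001]); a=np.radians(-22.4)
print("panel xy mm",1000*np.array([p[0]*np.cos(a)+p[1]*np.sin(a),-p[0]*np.sin(a)+p[1]*np.cos(a)]).round(4),"z",s["position"][2],"F",s["force"].round(1),"tz",rot(s["orientation"]).apply([0,0,1]).round(4))
E
python3 b.py
```

```text
panel xy mm [-71.7  40.2] z 0.08705584289992735 F [-2.2  2.2 19.8] tz [ 0.0072  0.0028 -1.    ]
```

>>> servo_tool:
  series:
    - [-6,0,0,0,0,0]
    - [-6,0,0,0,0,0]
    - [-6,0,0,0,0,0]
    - [-6,0,0,0,0,0]
    - [-6,0,0,0,0,0]
    - [-6,0,0,0,0,0]
    - [-6,0,0,0,0,0]
    - [-6,0,0,0,0,0]
    - [-6,0,0,0,0,0]
    - [-6,0,0,0,0,0]

```text
clock: 9.4
position: [0.5588, 0.0132, 0.0871]
orientation: [-0.0, 0.83, 0.558, 0.006]
force: [-0.8, 7.0, 19.6]
width: 0.316
grip_force: 49.8
```

```bash
python3 b.py
```

```text
panel xy mm [-71.9 -16.4] z 0.08709255202760954 F [-0.8  7.  19.6] tz [ 0.0098  0.0067 -0.9999]
```

>>> servo_tool:
  series:
    - [-6,0,0,0,0,0]
    - [-6,0,0,0,0,0]
    - [-6,0,0,0,0,0]
    - [-6,0,0,0,0,0]
    - [-6,0,0,0,0,0]
    - [-6,0,0,0,0,0]
    - [-6,0,0,0,0,0]
    - [-6,0,0,0,0,0]
    - [-6,0,0,0,0,0]
    - [-6,0,0,0,0,0]

```text
clock: 10.4
position: [0.5347, -0.045, 0.0869]
orientation: [0.001, 0.83, 0.558, 0.003]
force: [-3.8, 3.4, 25.7]
width: 0.318
grip_force: 49.8
```

```bash
python3 b.py
```

```text
panel xy mm [-72.  -79.5] z 0.08689378774220494 F [-3.8  3.4 25.7] tz [ 0.0056  0.0016 -1.    ]
```

>>> servo_tool:
  series:
    - [-5,0,0,0,0,0]
    - [-6,0,0,0,0,0]
    - [0,0,0,0,0,0]
    - [0,0,0,0,0,0]

```text
clock: 10.8
position: [0.5297, -0.0568, 0.087]
orientation: [0.001, 0.831, 0.557, 0.001]
force: [-6.0, 1.9, 29.0]
width: 0.321
grip_force: 49.8
```

```bash
python3 b.py; python3 -c "
from h import *
plan([(.529,-.055,.162,-22.4,2),(.5098,.3503,.1616,2.1,12)])"
```

```text
panel xy mm [-72.1 -92.2] z 0.08698402894729532 F [-6.   1.9 29. ] tz [ 3.6e-03 -8.0e-04 -1.0e+00]
at [ 0.5297 -0.0568  0.087 ] t 10.8 F [-6.   1.9 29. ] w 0.321 grip 49.8
to 0.529 -0.055 0.162
  [0.7, -0.5, -37.5, 0.1, -0.02, 0.05]
  [0.7, -0.6, -37.5, 0.1, -0.02, 0.05]
to 0.5098 0.3503 0.1616
  [30.6, -14.3, 0.0, 0.0, 0.0, -2.04]
  [31.1, -13.3, 0.0, 0.0, 0.0, -2.04]
  [31.6, -12.1, 0.0, 0.0, 0.0, -2.04]
  [32.0, -11.0, 0.0, 0.0, 0.0, -2.04]
  [32.3, -9.9, 0.0, 0.0, 0.0, -2.04]
  [32.7, -8.7, 0.0, 0.0, 0.0, -2.04]
  [33.0, -7.5, 0.0, 0.0, 0.0, -2.04]
  [33.2, -6.3, 0.0, 0.0, 0.0, -2.04]
  [33.4, -5.2, 0.0, 0.0, 0.0, -2.04]
  [33.6, -4.0, 0.0, 0.0, 0.0, -2.04]
  [33.7, -2.8, 0.0, 0.0, 0.0, -2.04]
  [33.8, -1.6, 0.0, 0.0, 0.0, -2.04]
```

>>> servo_tool:
  series:
    - [0,0,-42,0,0,0]
    - [0,0,-40,0,0,0]

```text
clock: 11.0
position: [0.5258, -0.0579, 0.1644]
orientation: [-0.002, 0.83, 0.557, -0.002]
force: [0.1, -0.3, -3.7]
width: 0.323
grip_force: 49.8
```

>>> servo_tool:
  series:
    - [30.5,-14,0,0,0,-2]
    - [31,-13,0,0,0,-2]
    - [31.5,-12,0,0,0,-2]
    - [32,-11,0,0,0,-2]
    - [32.5,-10,0,0,0,-2]
    - [32.5,-8.5,0,0,0,-2]
    - [33,-7.5,0,0,0,-2]
    - [33,-6.5,0,0,0,-2]
    - [33.5,-5,0,0,0,-2]
    - [0,0,0,0,0,0]

```text
clock: 12.0
position: [0.512, 0.2512, 0.1643]
orientation: [-0.002, 0.73, 0.683, 0.0]
force: [-0.7, -0.1, -2.2]
width: 0.32
grip_force: 49.8
```

```bash
python3 -c "
from m import *
plan([(.5098,.3503,.1616,2.1,4)])
f=env.grab_frame('top'); W=cloud(f); cv2.imwrite('pics/c.png',cv2.resize(f['color'][100:290,140:460],(800,475)))
a=np.radians(-22.4); P=W.reshape(-1,3); p=P[:,:2]-[.632,.0007]; X=p[:,0]*np.cos(a)+p[:,1]*np.sin(a); Y=-p[:,0]*np.sin(a)+p[:,1]*np.cos(a)
for sx in(-.073,.073):
  print([ (lambda q:(len(q),round(float(np.median(q)),4)))(P[(abs(X-sx)<.005)&(abs(Y-y)<.01),2]) for y in np.arange(-.0875,.09,.025)])"
```

```text
at [0.512  0.2512 0.1643] t 12.0 F [-0.7 -0.1 -2.2] w 0.32 grip 49.8
to 0.5098 0.3503 0.1616
  [24.7, -2.2, 0.8, -0.04, -0.05, -1.48]
  [24.7, -1.6, 0.7, -0.04, -0.05, -1.48]
  [24.8, -0.9, 0.7, -0.04, -0.05, -1.48]
  [24.8, -0.3, 0.7, -0.04, -0.05, -1.48]
[(36, 0.0257), (40, 0.0253), (40, 0.0252), (38, 0.0248), (38, 0.0253), (39, 0.0257), (39, 0.0255), (38, 0.0255)]
[(40, 0.0249), (39, 0.0246), (36, 0.0256), (36, 0.0254), (37, 0.025), (37, 0.0257), (39, 0.0256), (42, 0.0261)]
```

View pics/c.png

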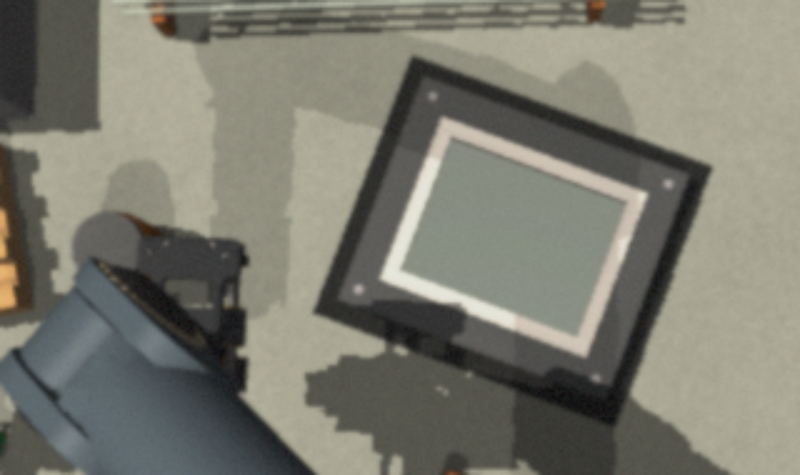

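All eight lengths are level with the home beads (within about 1 mm), and the jar looks unmoved. I'll go back over the rest.

>>> servo_tool:
  series:
    - [25,-2,1,0,0,-1.5]
    - [25,-1.5,0.5,0,0,-1.5]
    - [25,-1,0.5,0,0,-1.5]
    - [24.5,-0.5,0.5,0,0,-1.5]
    - [0,0,0,0,0,0]
    - [0,0,0,0,0,0]
    - [0,0,0,0,0,0]

```text
clock: 12.75
position: [0.5136, 0.3427, 0.1615]
orientation: [0.001, 0.697, 0.717, -0.001]
force: [0.7, 0.0, -3.1]
width: 0.323
grip_force: 49.8
```

```bash
python3 -c "
from h import *
plan([(.5098,.3503,.075,2.1,4)])
f=env.grab_frame('side'); cv2.imwrite('pics/d.png',cv2.resize(f['color'][240:380,210:390],(720,560)))"
```

```text
at [0.5136 0.3427 0.1615] t 12.75 F [ 0.7  0.  -3.1] w 0.323 grip 49.8
to 0.5098 0.3503 0.075
  [2.0, -0.9, 21.6, -0.02, 0.04, -0.14]
  [2.0, -0.9, 21.6, -0.02, 0.04, -0.14]
  [2.0, -0.9, 21.6, -0.02, 0.04, -0.14]
  [1.9, -0.9, 21.6, -0.02, 0.04, -0.14]
```

View pics/d.png

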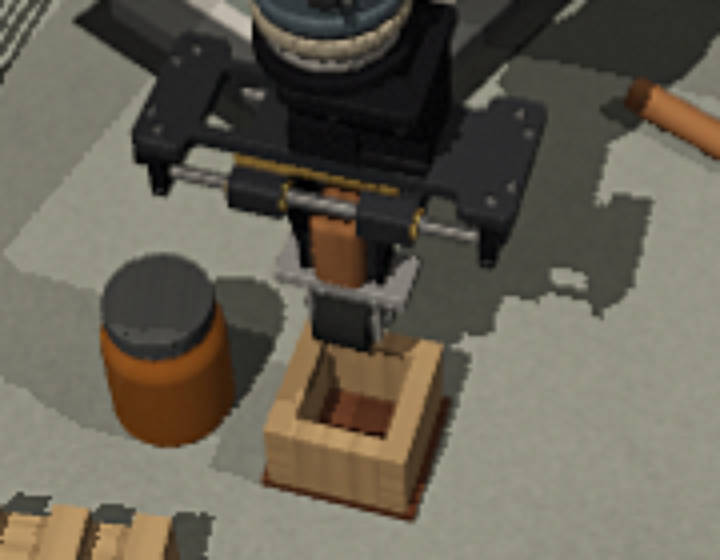

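The roller hangs upright above the open rest at (350,400). It needs to move about 8 mm in +y and 4 mm in −x first, then go down.

>>> servo_tool:
  series:
    - [8,-3.5,0,0,0,-0.5]
    - [0,0,10,0,0,0]
    - [0,0,15,0,0,0]
    - [0,0,5,0,0,0]
    - [0,0,0,0,0,0]
    - [0,0,0,0,0,0]

```text
clock: 13.4
position: [0.5095, 0.353, 0.1322]
orientation: [-0.0, 0.694, 0.72, -0.0]
force: [0.5, -0.2, -3.1]
width: 0.316
grip_force: 49.8
```

```bash
python3 -c "
from h import *
plan([(.5098,.3503,.074,2.1,4)])"
```

```text
at [0.5095 0.353  0.1322] t 13.4 F [ 0.5 -0.2 -3.1] w 0.316 grip 49.8
to 0.5098 0.3503 0.074
  [-0.7, 0.0, 14.5, -0.0, 0.0, 0.02]
  [-0.7, 0.0, 14.5, -0.0, 0.0, 0.02]
  [-0.7, 0.0, 14.5, -0.0, 0.0, 0.02]
  [-0.7, 0.0, 14.5, -0.0, 0.0, 0.02]
```

>>> servo_tool:
  series:
    - [-2.5,0,0,0,0,0]
    - [0,0,12,0,0,0]
    - [0,0,12,0,0,0]
    - [0,0,12,0,0,0]
    - [0,0,12,0,0,0]
    - [0,0,7,0,0,0]
    - [0,0,3,0,0,0]
    - [0,0,0,0,0,0]
    - [0,0,0,0,0,0]

```text
clock: 14.3
position: [0.5098, 0.351, 0.0749]
orientation: [0.0, 0.693, 0.721, 0.0]
force: [-0.1, -0.6, -3.3]
width: 0.321
grip_force: 49.8
```

>>> servo_tool:
  series:
    - [0,0,2,0,0,0]
    - [0,0,1.5,0,0,0]
    - [0,0,0.5,0,0,0]
    - [0,0,0,0,0,0]

```text
clock: 14.7
position: [0.5099, 0.3508, 0.0715]
orientation: [0.0, 0.694, 0.72, 0.0]
force: [-1.6, -2.3, 4.7]
width: 0.317
grip_force: 49.8
```

The force shows it is seated on the walls (+8 N). I'll open to 65 % and rise.

>>> servo_tool:
  series:
    - [0,0,-0.5,0,0,0]
    - [0,0,0,0,0,0]
    - [0,0,0,0,0,0]
    - [0,0,0,0,0,0]
    - [0,0,0,0,0,0]
    - [0,0,0,0,0,0]
  gripper: 65

```text
clock: 15.3
position: [0.5096, 0.3506, 0.0709]
orientation: [0.0, 0.693, 0.72, -0.0]
force: [0.0, -0.5, 0.3]
width: 0.646
grip_force: 0.0
```

>>> servo_tool:
  series:
    - [0,0,-10,0,0,0]
    - [0,0,-20,0,0,0]
    - [0,0,-30,0,0,0]
    - [0,0,-40,0,0,0]
    - [-40,0,-10,0,0,0]
    - [-45,0,0,0,0,0]
    - [-45,0,0,0,0,0]
    - [-45,0,0,0,0,0]
    - [0,0,0,0,0,0]
    - [0,0,0,0,0,0]

```text
clock: 16.3
position: [0.5167, 0.1746, 0.1817]
orientation: [0.0, 0.695, 0.719, 0.0]
force: [0.3, 0.4, 0.6]
width: 0.652
grip_force: 0.0
```

```bash
python3 -c "
from m import *
plan([])
for n in('top','side'):
  f=env.grab_frame(n); W=cloud(f)
  if n=='side': cv2.imwrite('pics/e.png',cv2.resize(f['color'][240:400,210:390],(675,600)))
  P=box(W,(.509,.352),.06,.095,.14); print(n,rect(P),P[:,2].max())
  print(rect(box(W,(.509,.352),.06,.05,.064)))"
```

```text
at [0.5167 0.1746 0.1817] t 16.3 F [0.3 0.4 0.6] w 0.652 grip 0.0
top ((509.786865234375, 350.8475036621094), (28.107975006103516, 35.04255676269531), 1.466220736503601) 0.12661911836810824
((509.5158386230469, 357.557861328125), (81.01959228515625, 72.65426635742188), 2.8213984966278076)
side ((506.3748779296875, 352.8987731933594), (27.978614807128906, 37.55598449707031), 0.3280893862247467) 0.12675881965668767
((506.7546081542969, 353.15570068359375), (81.1927261352539, 84.42822265625), 1.886517882347107)
```

View pics/e.png

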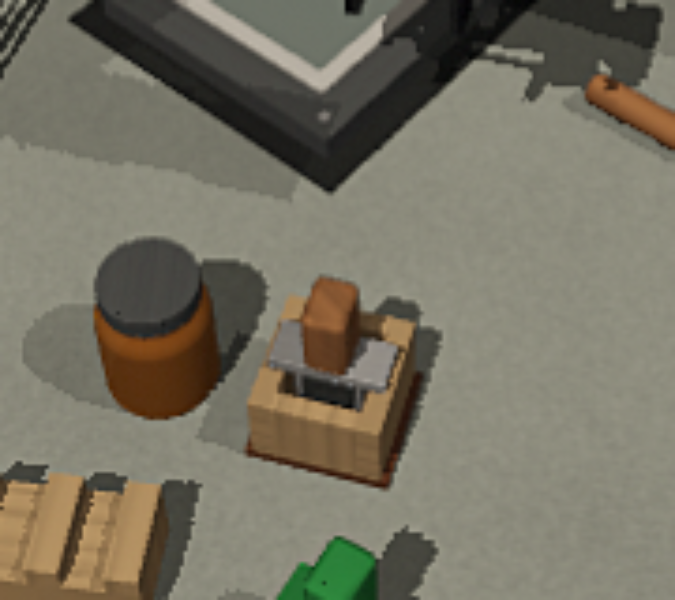

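The roller hangs upright and centred in its rest at (330,350), let go. The jar is in place and the arm is clear.

```bash
python3 -c "
from cell import env
print(env.job_done())"
```

```text
the job is handed in; nothing more can be done
None
```

The job is handed in (no verdict came back): all eight bead lengths measured level with the home beads, and the roller hangs upright in its rest, let go, at about 16 s of the 67 s allowed.

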